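# Set the stock tags on the lab's parts board

## Robot

A 7-joint arm with a two-finger parallel gripper is mounted at the origin on the work surface. World frame = base frame: x ahead of the robot, y to its left, z up, the work surface at z = 0. Lengths are in m, angles in rad, forces in N, time in s.
With the tool pointing down it reaches from about 0.425 to 0.925 m from the base axis. Payload 6.8 kg.
Tool frame: the origin (TCP) lies on the centre line of the jaws, within the pads' length; the fingertips stand 8 mm ahead of it and the grasp point (between the pads) lies 11 mm behind it (env.tips_ahead is the distance from the TCP to the fingertips, in m); z points along the fingers, x is the direction in which the jaws open and shut, and the axes are right-handed (so a half turn about z gives the same grasp; the last joint's range is limited). The gripper opens to 85 mm and grips with 20 to 120 N. Pads are 22 mm wide; open, the fingers measure 114 mm over their backs; the gripper's body (76 mm by 85 mm) begins 54 mm behind the grasp point. The pads swing forward as they close: fully open they stand 13 mm farther back than shut.
Start: joints at [1.227, 0.477, 0.022, 1.555, -0.011, 1.109, -0.083], TCP at [0.158, -0.656, 0.239] pointing down, gripper open.
Joint ranges: [-2.96, 2.96], [-0.34, 2.1], [-1.41, 1.46], [0.24, 2.44], [-1.37, 4.51], [0.17, 1.92], [-2.96, 2.96]. Speed limits (rad/s): [2.39, 2.39, 3.14, 3.14, 3.14, 3.14, 3.14].

## Interface

Orientations are given as [roll, pitch, yaw] about the fixed x, y, z axes, in that order (R = Rz(yaw) Ry(pitch) Rx(roll)).
In Python, from rig import readout, viewer, workorder, env gives the robot as it stands.
- The arm moves only by the tool drive_tool, never from a script. Its argument "series" is a list of rows, each an object of numbers: "x", "y", "z": the shift along the tool's x, y, z in m; "spin": the turn about the tool's z in rad. A call has 1 to 10 rows; each row is the pose to reach, as a shift and turn from the pose commanded when the call began, along the tool's axes at that moment; what a row does not reach only later rows make up. A row lasts 1/8 s, in which the tool goes at most 62.5 mm and 10.7 degrees, less where a joint would pass 70% of its speed; a pose out of reach is approached as far as the arm can. A call with a gripper value outside its range is refused whole. "gripper" is the finger opening in m, from 0 to 0.0854, set as the call begins (left out, the last holds). The fingers move at their own pace and stop on an object; the grip force is fixed at half the most. Time passes only in rows, so rows that repeat a pose let the fingers close. It gives the time, the measured TCP pose, the force and the opening at its end, in the units of the state.
- readout.state(): the state, without advancing time (a new reading comes with each control period).
- viewer.snapshot(name): name is "side" or "top"; returns the picture (420x560x3 uint8, red, green, blue); there is no depth.
- viewer.camera_model(name): a dict with "vertical_fov" (degrees; the focal length in pixels is half the picture's height over the tangent of half this angle, whatever the lens; pixels are square), "cx", "cy" (the principal point, pixels), "dist" ([k1, k2, p1, p2, k3] as OpenCV has them; the pictures are not rectified), "extrinsics" (4x4, takes a point from camera to world coordinates). Camera axes: x right, y up, looking along -z (the intrinsics and any distortion apply to the point x, -y, -z); pixel columns grow to the right and rows downward; lengths in m; the calibration is good to about 2 mm. A picture is of the moment at which its call begins. camera_model takes no time and is no camera call.
- workorder.close_job(): hands the job in, once; it reports no verdict.
The state is a dict: "t": time; "joint_positions": joint angles; "dq": joint speeds; "joint_torque": joint torques, N m; "position": TCP position; "tcp_rot": TCP orientation; "wrist_force": force on the tool from outside, world axes, zero at the start; "ft_torque": the same for the moment, N m; "grip_width": opening from 0.0 (shut) to 1.0 (fully open).
Only numpy, scipy, OpenCV 4.12 (cv2) and the standard library are available. Lean on these libraries where they do the work, as an engineer would, in place of code of your own. Each camera call takes 0.05 s, during which the arm holds its last target. There are 200 camera calls.

## Task

Look into the four parts bins on the stock board and, pushing gently with a fingertip, flip over the hinged status tags that are wrong, so that only the bins that are full show a green face and the bins that have run low show red. Leave the tags that are already right as they are, do not pinch anything, and do not shift the bottle, mouse, tub or multimeter around the board.

Things in the scene. Friction and masses are not known exactly. Their poses are not given: they have to be found in the camera images.
- board: the stock board: a fixed white steel plate 222 x 640 x 8 mm lying on the bench, with a 58 mm high upstand along its far edge. Origin on the bench, 56 mm nearer the robot than the plate's centre; x across the board away from the robot, y to the left along the row of bins. The four bins stand on it side by side at 150 mm pitch along y, in any order, all turned like the board
- bin_a: fixed blue parts bin (130 mm wide along y, 124 deep, 78 high at the back, 46 in front) with a dark tag holder before it. Origin on the board plate, 8 mm above the bench, straight below the middle of the tag's hinge pin, which is 40 mm above it; x towards the bin, whose outside begins at x = 36 mm (centre of inner floor: x = 98 mm, 3.5 mm up); y to the left along the row
- tag_a (a joint): hinge of this bin's tag, on a level pin along the bin's x. 0: lies to the left (+y of the pin), red face up; 2.09: flipped like a page, lies to the right (-y), green up. At either rest it slopes up 0.524 rad from pin to free edge (slope above +y = 0.524 + value; upright at 1.05). It weighs 40 g, swings freely and, past upright, falls to the other rest by itself
- tag_a_edge (a point): middle of the tag's free edge, an 8 mm thick roll of slippery white nylon 48 mm long (x), its centre 41 mm from the pin. The tag is a plate 46 mm long (x), 3 mm thick, one face red, one green. At rest the edge is 60 mm above the board plate and overhangs its dark support, which ends 32 mm from the pin, 53 mm up: a fingertip goes down outside the edge and sweeps it up and over in an arc
- bin_b: fixed blue parts bin (130 mm wide along y, 124 deep, 78 high at the back, 46 in front) with a dark tag holder before it. Origin on the board plate, 8 mm above the bench, straight below the middle of the tag's hinge pin, which is 40 mm above it; x towards the bin, whose outside begins at x = 36 mm (centre of inner floor: x = 98 mm, 3.5 mm up); y to the left along the row
- tag_b (a joint): hinge of this bin's tag, on a level pin along the bin's x. 0: lies to the left (+y of the pin), red face up; 2.09: flipped like a page, lies to the right (-y), green up. At either rest it slopes up 0.524 rad from pin to free edge (slope above +y = 0.524 + value; upright at 1.05). It weighs 40 g, swings freely and, past upright, falls to the other rest by itself
- tag_b_edge (a point): middle of the tag's free edge, an 8 mm thick roll of slippery white nylon 48 mm long (x), its centre 41 mm from the pin. The tag is a plate 46 mm long (x), 3 mm thick, one face red, one green. At rest the edge is 60 mm above the board plate and overhangs its dark support, which ends 32 mm from the pin, 53 mm up: a fingertip goes down outside the edge and sweeps it up and over in an arc
- bin_c: fixed blue parts bin (130 mm wide along y, 124 deep, 78 high at the back, 46 in front) with a dark tag holder before it. Origin on the board plate, 8 mm above the bench, straight below the middle of the tag's hinge pin, which is 40 mm above it; x towards the bin, whose outside begins at x = 36 mm (centre of inner floor: x = 98 mm, 3.5 mm up); y to the left along the row
- tag_c (a joint): hinge of this bin's tag, on a level pin along the bin's x. 0: lies to the left (+y of the pin), red face up; 2.09: flipped like a page, lies to the right (-y), green up. At either rest it slopes up 0.524 rad from pin to free edge (slope above +y = 0.524 + value; upright at 1.05). It weighs 40 g, swings freely and, past upright, falls to the other rest by itself
- tag_c_edge (a point): middle of the tag's free edge, an 8 mm thick roll of slippery white nylon 48 mm long (x), its centre 41 mm from the pin. The tag is a plate 46 mm long (x), 3 mm thick, one face red, one green. At rest the edge is 60 mm above the board plate and overhangs its dark support, which ends 32 mm from the pin, 53 mm up: a fingertip goes down outside the edge and sweeps it up and over in an arc
- bin_d: fixed blue parts bin (130 mm wide along y, 124 deep, 78 high at the back, 46 in front) with a dark tag holder before it. Origin on the board plate, 8 mm above the bench, straight below the middle of the tag's hinge pin, which is 40 mm above it; x towards the bin, whose outside begins at x = 36 mm (centre of inner floor: x = 98 mm, 3.5 mm up); y to the left along the row
- tag_d (a joint): hinge of this bin's tag, on a level pin along the bin's x. 0: lies to the left (+y of the pin), red face up; 2.09: flipped like a page, lies to the right (-y), green up. At either rest it slopes up 0.524 rad from pin to free edge (slope above +y = 0.524 + value; upright at 1.05). It weighs 40 g, swings freely and, past upright, falls to the other rest by itself
- tag_d_edge (a point): middle of the tag's free edge, an 8 mm thick roll of slippery white nylon 48 mm long (x), its centre 41 mm from the pin. The tag is a plate 46 mm long (x), 3 mm thick, one face red, one green. At rest the edge is 60 mm above the board plate and overhangs its dark support, which ends 32 mm from the pin, 53 mm up: a fingertip goes down outside the edge and sweeps it up and over in an arc
- stock_full_1: a heap of brass coaxial adapters that fills the bin it lies in to the brim (about 70 mm high): the bin it lies in is a full one. Origin at the centre of that bin's inner floor (98 mm from the bin's own origin, 179 mm or more from any other bin's)
- stock_low_1: only two brass coaxial adapters on the floor of the bin they lie in: that bin has run low. Origin at the centre of that bin's inner floor (98 mm from the bin's own origin, 179 mm or more from any other bin's)
- stock_full_2: a heap of orange terminal blocks that fills the bin it lies in to the brim (about 70 mm high): the bin it lies in is a full one. Origin at the centre of that bin's inner floor (98 mm from the bin's own origin, 179 mm or more from any other bin's)
- stock_low_2: only three orange terminal blocks on the floor of the bin they lie in: that bin has run low. Origin at the centre of that bin's inner floor (98 mm from the bin's own origin, 179 mm or more from any other bin's)
- bottle: bystander: upright white bottle with a blue cap, 48 mm across, 125 mm high, loose, beyond the left end of the board; origin at the centre of its foot
- mouse: bystander: white computer mouse 100 x 60 x 34 mm, loose, in front of the board; origin at the centre of its underside
- swab_tub: bystander: small tub with white lid, 40 mm across, 58 mm high, standing loose close in front of the tags; origin at the centre of its foot
- meter: bystander: yellow hand-held multimeter 150 x 74 x 40 mm lying loose beyond the right end of the board; origin at the centre of its underside

How it is judged:
At the end, for the whole second after the job is handed in: the tags of both full bins lie at rest green side up (joint above 1.94), those of both low bins lie at rest red side up (joint below 0.15), and the four bystanders stand within 20 mm of where they were (((horizontal distance between stock_full_1 and bin_a below 0.13 m and value of joint tag_a above 1.94 rad) or (not (horizontal distance between stock_full_1 and bin_a below 0.13 m) and value of joint tag_a below 0.15 rad)) and ((horizontal distance between stock_full_1 and bin_b below 0.13 m and value of joint tag_b above 1.94 rad) or (not (horizontal distance between stock_full_1 and bin_b below 0.13 m) and value of joint tag_b below 0.15 rad)) and ((horizontal distance between stock_full_2 and bin_c below 0.13 m and value of joint tag_c above 1.94 rad) or (not (horizontal distance between stock_full_2 and bin_c below 0.13 m) and value of joint tag_c below 0.15 rad)) and ((horizontal distance between stock_full_2 and bin_d below 0.13 m and value of joint tag_d above 1.94 rad) or (not (horizontal distance between stock_full_2 and bin_d below 0.13 m) and value of joint tag_d below 0.15 rad)) and velocity of joint tag_a between -0.1 and 0.1 rad/s and velocity of joint tag_b between -0.1 and 0.1 rad/s and velocity of joint tag_c between -0.1 and 0.1 rad/s and velocity of joint tag_d between -0.1 and 0.1 rad/s and distance of each of bottle, mouse, swab_tub, meter from where it was at the start of the episode below 0.02 m); the robot touches nothing.
It fails at once if the bottle, mouse, tub or multimeter is shifted by more than 20 mm (distance of any of bottle, mouse, swab_tub, meter from where it was at the start of the episode above 0.02 m).
It fails at once if a bin or its tag is pinched or pushed by the fingers with more than 25 N (contact force between the fingers and bin_a above 25 N or contact force between the fingers and bin_b above 25 N or contact force between the fingers and bin_c above 25 N or contact force between the fingers and bin_d above 25 N).
It fails at once if a tag that was already right is turned by more than 0.7 rad ((horizontal distance between stock_full_1 and bin_a below 0.13 m and value of joint tag_a below 1.39 rad) or (horizontal distance between stock_full_1 and bin_b below 0.13 m and value of joint tag_b below 1.39 rad) or (not (horizontal distance between stock_full_2 and bin_c below 0.13 m) and value of joint tag_c above 0.7 rad) or (not (horizontal distance between stock_full_2 and bin_d below 0.13 m) and value of joint tag_d above 0.7 rad)).
It also fails if it takes over 42 s, if anything falls off the work surface, if the arm or the gripper's body presses on something with over 40 N, if the wrist force passes 120 N, or if a joint passes its speed limit or range.

## Working session

There is one attempt and no reset: what is moved stays moved. The work goes in short steps, Python scripts to look and compute and a tool call to move; the robot and the scene stay as the last step left them, time stands still between calls to the robot, and variables do not carry over. Pictures are saved under pics/ and viewed, about 8 in all and at most 12, crops included, and the job is handed in when it is done.

Besides the shell and the picture viewer there is one more tool, called after "Request:" as name(argument=value, ...), one argument or row to a line, values as JSON. drive_tool: Moves the arm, as the interface text tells. Its arguments: {"type":"object","properties":{"series":{"type":"array","items":{"type":"object","properties":{"x":{"type":"number"},"y":{"type":"number"},"z":{"type":"number"},"spin":{"type":"number"}}}},"gripper":{"type":"number"}},"required":["series"]}

```bash
mkdir -p pics; ls
cat > h.py <<'E'
import numpy as np, cv2
from rig import readout, viewer, workorder, env
def K(m):
    f=210/np.tan(np.radians(m["vertical_fov"])/2)
    return np.array([[f,0,m["cx"]],[0,f,m["cy"]],[0,0,1.]])
def ray(m,uv):
    p=cv2.undistortPoints(np.array([[uv]],float),K(m),np.array(m["dist"],float))[0,0]
    T=np.array(m["extrinsics"]); return T[:3,3],T[:3,:3]@np.array([p[0],-p[1],-1])
def onz(m,uv,z):
    o,d=ray(m,uv); return o+d*(z-o[2])/d[2]
def proj(m,P):
    T=np.array(m["extrinsics"]); c=(np.atleast_2d(P)-T[:3,3])@T[:3,:3]; c=c*[1,-1,-1]
    return cv2.projectPoints(c,np.zeros(3),np.zeros(3),K(m),np.array(m["dist"],float))[0][:,0]
def snap(n,f):
    im=viewer.snapshot(n); cv2.imwrite("pics/"+f,im[:,:,::-1]); return im
E
python3 - <<'E'
from h import *
print(readout.state()); 
for n in("top","side"):
    snap(n,n+"0.png"); print(viewer.camera_model(n))
E
```

```text
pics
{'t': 0.0, 'joint_positions': array([ 1.22689035,  0.47779917,  0.02230038,  1.55644907, -0.01148508,
        1.10930633, -0.08309302]), 'dq': array([-1.52547512e-03, -1.25791401e-03, -9.97660571e-06, -8.43041322e-04,
        1.00172097e-03,  1.69423587e-03,  2.13149997e-04]), 'joint_torque': array([ 5.30105881e-04, -5.96443534e+01,  1.60788048e+00, -2.81197912e+01,
        1.23657405e-02,  9.39902879e-03, -1.33995735e-05]), 'position': array([ 0.15756852, -0.65575507,  0.23832658]), 'tcp_rot': array([ 3.14146092e+00,  1.82948539e-03, -1.33492025e+00]), 'wrist_force': array([ 0.41301027, -0.00119012,  0.08512779]), 'ft_torque': array([-0.00049533,  0.00734054,  0.0640432 ]), 'grip_width': 1.001839238425021}
{'vertical_fov': 53.956990983256844, 'cx': 278.19929005776936, 'cy': 207.1221529096949, 'dist': array([-0.00608152,  0.        ,  0.        ,  0.        ,  0.        ]), 'extrinsics': array([[ 2.61942094e-02,  9.88030368e-01, -1.52019262e-01,
         3.67895523e-01],
       [-9.99646777e-01,  2.65727462e-02,  4.58647449e-04,
         2.44374508e-02],
       [ 4.49272688e-03,  1.51953552e-01,  9.88377425e-01,
         9.80583060e-01],
       [ 0.00000000e+00,  0.00000000e+00,  0.00000000e+00,
         1.00000000e+00]])}
{'vertical_fov': 51.50935523382392, 'cx': 277.21640833616635, 'cy': 212.3813798676894, 'dist': array([0.02074109, 0.        , 0.        , 0.        , 0.        ]), 'extrinsics': array([[-0.9721979 ,  0.16488334, -0.16626704,  0.29749381],
       [-0.2337361 , -0.64058633,  0.73144828,  0.91504489],
       [ 0.01409524,  0.74997509,  0.66131588,  0.91241596],
       [ 0.        ,  0.        ,  0.        ,  1.        ]])}
```

View pics/top0.png

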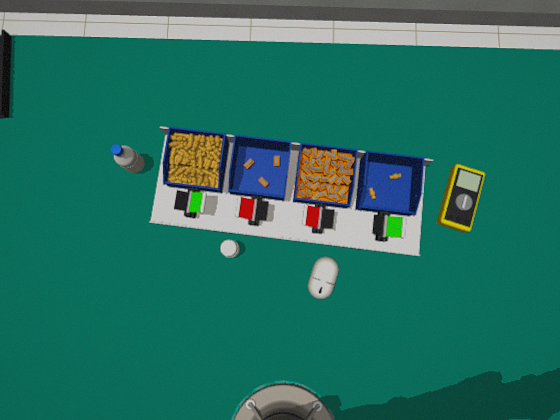

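View pics/side0.png

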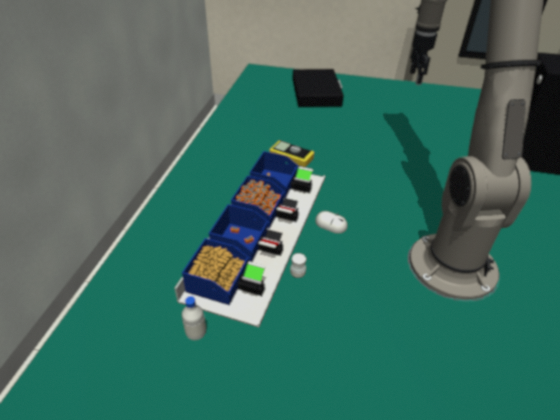

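Run:
```python
from h import *
m=viewer.camera_model("top"); im=cv2.imread("pics/top0.png").astype(int); B,G,R=im[:,:,0],im[:,:,1],im[:,:,2]
for n,k in(("green",(G>150)&(R<80)&(B<80)),("red",(R>130)&(G<50)&(B<50))):
    c,l,s,ct=cv2.connectedComponentsWithStats(k.astype(np.uint8))
    for i in range(1,c):
        if s[i,4]>60: print(n,s[i],ct[i],onz(m,ct[i],.0615).round(4))
k=((im.min(2)>150)).astype(np.uint8); k[:125]=0
c,l,s,ct=cv2.connectedComponentsWithStats(k)
for i in range(1,c):
    if s[i,4]>150: print("white",s[i],ct[i],onz(m,ct[i],.06).round(4),onz(m,ct[i],.03).round(4))
i=np.argmax(s[1:,4])+1
ys,xs=np.where(l==i)
# near edge: bottom-most pixel per column
pts=np.array([onz(m,(x,ys[xs==x].max()+.5),.008)[:2] for x in range(160,410) if (xs==x).any()])
p=np.polyfit(pts[:,1],pts[:,0],1); r=pts[:,0]-np.polyval(p,pts[:,1]); g=abs(r)<.003; p=np.polyfit(pts[g,1],pts[g,0],1); print("near edge x=a*y+b",p,g.sum(), "yaw",-np.arctan(p[0]))
for uv in((151,222),(420,255)): print(onz(m,uv,.008))
cv2.imwrite("pics/crop.png",cv2.resize(cv2.imread("pics/top0.png")[170:310,230:440],None,fx=3.8,fy=3.8,interpolation=cv2.INTER_CUBIC))
```

```text
green [189 192  13  20 206] [195.23786408 201.66990291] [0.5167 0.2115 0.0615]
green [386 216  16  21 286] [393.76923077 226.20629371] [ 0.4729 -0.2362  0.0615]
red [239 198  15  22 251] [246.14741036 207.88844622] [0.5056 0.0961 0.0615]
red [306 206  13  22 229] [312.22707424 216.18340611] [ 0.4907 -0.053   0.0615]
white [ 150  135  273  121 7315] [287.90512645 221.54764183] [0.4773 0.0014 0.06  ] [0.4809 0.0006 0.03  ]
white [221 240  15  16 194] [228.02061856 247.63402062] [0.4154 0.1331 0.06  ] [0.4169 0.1367 0.03  ]
white [309 259  28  38 713] [322.76437588 277.26928471] [ 0.3559 -0.0782  0.06  ] [ 0.3555 -0.0815  0.03  ]
near edge x=a*y+b [0.09757004 0.44152977] 250 yaw -0.0972621782366645
[0.47371346 0.3244399  0.008     ]
[ 0.41269488 -0.31196236  0.008     ]
```

View pics/crop.png

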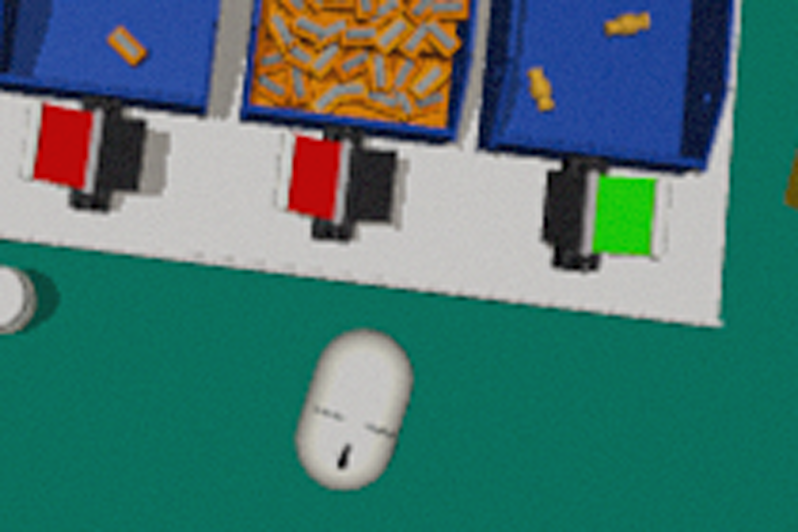

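Bins from left to right in the top view:

| Bin | Stock | Tag | Action |
|---|---|---|---|
| 1 | brass, full | green | correct, leave |
| 2 | orange, low | red | correct, leave |
| 3 | orange, full | red, px (312,216) | wrong, flip to the right |
| 4 | brass, low | green, px (394,226) | wrong, flip to the left |

The tub is at px (229,248) and the mouse at px (323,277), both in front of the board. I'll start with bin 4, approaching from its right with the fingers shut.

Request:
drive_tool(
  gripper=0,
  series=[
    {"x": -0.0293, "y": -0.0386, "z": 0, "spin": -0.12},
    {"x": -0.0585, "y": -0.0772, "z": 0, "spin": -0.25},
    {"x": -0.0878, "y": -0.1158, "z": 0, "spin": -0.37},
    {"x": -0.117, "y": -0.1544, "z": 0, "spin": -0.5},
    {"x": -0.1463, "y": -0.193, "z": 0, "spin": -0.62},
    {"x": -0.1756, "y": -0.2316, "z": 0, "spin": -0.74},
    {"x": -0.2048, "y": -0.2702, "z": 0, "spin": -0.87},
    {"x": -0.2341, "y": -0.3088, "z": 0, "spin": -0.99},
    {"x": -0.2633, "y": -0.3474, "z": 0, "spin": -1.11},
    {"x": -0.2926, "y": -0.386, "z": 0, "spin": -1.238},
  ],
)

```text
t: 1.35
position: [0.4652, -0.2804, 0.2391]
tcp_rot: [-3.142, 0.0, -0.093]
wrist_force: [1.1, -0.7, -0.1]
grip_width: -0.001
```

Request:
drive_tool(
  series=[
    {"z": 0.04},
    {"z": 0.08},
    {"z": 0.08},
    {"z": 0.08},
  ],
)

```text
invalid input at $.series[0]: expected keys x, y, z, spin
```

Run:
```python
from h import *
s=readout.state(); print(s['t'],s['position'],s['tcp_rot'],s['grip_width'],env.tips_ahead)
m=viewer.camera_model("top"); a=snap("top","top1.png"); b=snap("side","side1.png")
p=proj(m,s['position']+[0,0,-.008])[0]; q=proj(viewer.camera_model("side"),s['position']+[0,0,-.008])[0]; print(p,q)
def crop(i,c,w=60,h=60):
    x,y=c; x=int(x);y=int(y); return cv2.resize(i[y-h:y+h,x-w:x+w],None,fx=3.3,fy=3.3,interpolation=cv2.INTER_CUBIC)
for i,c in((a,p),(b,q)): cv2.circle(i,tuple(int(v) for v in c.round()),1,(255,0,255),-1)
cv2.imwrite("pics/c1.png",np.hstack([crop(a,p),crop(b,q)])[:,:,::-1])
```

```text
1.35 [ 0.46521805 -0.28036578  0.23907283] [-3.14156262e+00  4.61663152e-04 -9.30959681e-02] -0.0011910099118374034 0.008
[443.91204646 221.20937302] [311.59769354 121.41527591]
```

View pics/c1.png

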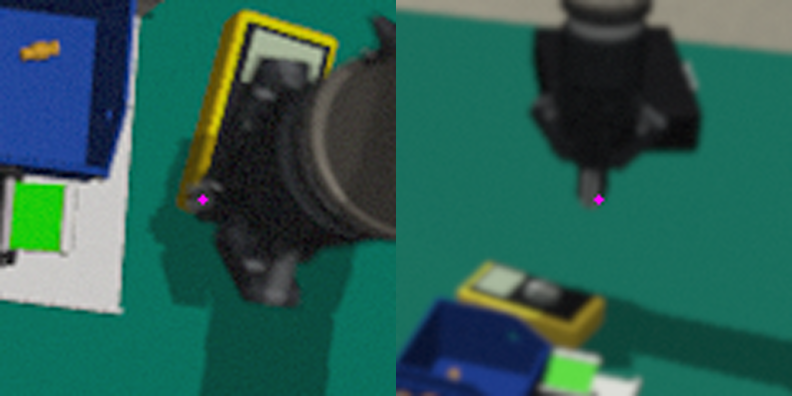

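Tip projections match the image in both views. The tip is just right of tag 4, so I'll descend beside its edge.

Request:
drive_tool(
  series=[
    {"x": 0, "y": 0, "z": 0.05, "spin": 0},
    {"x": 0, "y": 0, "z": 0.1, "spin": 0},
    {"x": 0, "y": 0, "z": 0.14, "spin": 0},
    {"x": 0, "y": 0, "z": 0.16, "spin": 0},
    {"x": 0, "y": 0, "z": 0.172, "spin": 0},
    {"x": 0, "y": 0, "z": 0.172, "spin": 0},
  ],
)

```text
t: 2.2
position: [0.4641, -0.2818, 0.0668]
tcp_rot: [-3.141, 0.001, -0.098]
wrist_force: [-0.2, -0.4, 0.1]
grip_width: -0.003
```

Run:
```python
from h import *
s=readout.state(); print(s['t'],s['position'],s['tcp_rot'],s['wrist_force'])
a=snap("top","top2.png"); b=snap("side","side2.png")
def crop(i,c,w=60,h=60):
    x,y=c; return cv2.resize(i[y-h:y+h,x-w:x+w],None,fx=3.3,fy=3.3,interpolation=cv2.INTER_CUBIC)
cv2.imwrite("pics/c2.png",np.hstack([crop(a,(410,220)),crop(b,(312,180))])[:,:,::-1])
```

```text
2.2 [ 0.46414054 -0.28178919  0.06681884] [-3.14123995e+00  1.22978257e-03 -9.76439069e-02] [-0.22305473 -0.44818854  0.12646593]
```

View pics/c2.png

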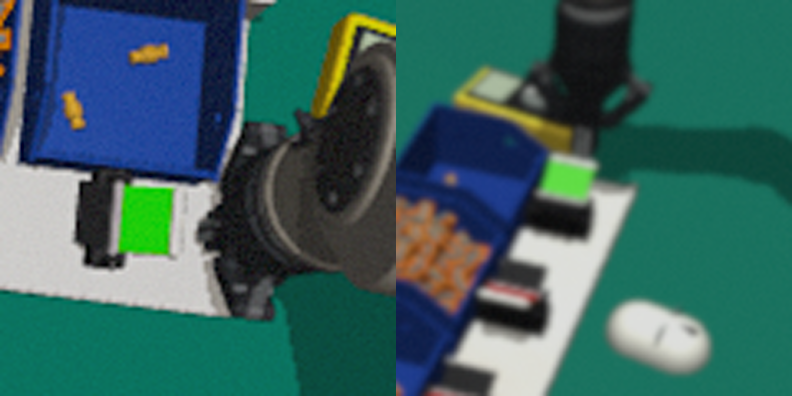

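Request:
drive_tool(
  series=[
    {"x": 0, "y": -0.008, "z": 0, "spin": 0},
    {"x": 0, "y": -0.0125, "z": 0, "spin": 0},
    {"x": 0, "y": -0.016, "z": -0.004, "spin": 0},
    {"x": 0, "y": -0.02, "z": -0.008, "spin": 0},
    {"x": 0, "y": -0.026, "z": -0.014, "spin": 0},
    {"x": 0, "y": -0.033, "z": -0.019, "spin": 0},
    {"x": 0, "y": -0.04, "z": -0.021, "spin": 0},
    {"x": 0, "y": -0.047, "z": -0.022, "spin": 0},
    {"x": 0, "y": -0.053, "z": -0.022, "spin": 0},
    {"x": 0, "y": -0.058, "z": -0.022, "spin": 0},
  ],
)

```text
t: 3.55
position: [0.4702, -0.2234, 0.0891]
tcp_rot: [-3.141, 0.0, -0.097]
wrist_force: [0.8, -0.8, 0.1]
grip_width: 0.003
```

Request:
drive_tool(
  series=[
    {"x": 0, "y": -0.003, "z": 0, "spin": 0},
    {"x": 0, "y": -0.003, "z": 0, "spin": 0},
    {"x": 0, "y": 0, "z": -0.03, "spin": 0},
    {"x": 0, "y": 0, "z": -0.07, "spin": 0},
    {"x": 0, "y": 0, "z": -0.1, "spin": 0},
    {"x": 0, "y": 0, "z": -0.1, "spin": 0},
  ],
)

```text
t: 4.3
position: [0.4718, -0.2248, 0.1916]
tcp_rot: [3.14, -0.005, -0.098]
wrist_force: [0.4, -0.5, -0.9]
grip_width: 0.0
```

Run:
```python
from h import *
s=readout.state(); print(s['t'],s['position'],s['tcp_rot'],s['wrist_force'])
a=snap("top","top3.png"); b=snap("side","side3.png")
def crop(i,c,w=60,h=60):
    x,y=c; return cv2.resize(i[y-h:y+h,x-w:x+w],None,fx=3.3,fy=3.3,interpolation=cv2.INTER_CUBIC)
cv2.imwrite("pics/c3.png",np.hstack([crop(a,(370,220)),crop(b,(312,180))])[:,:,::-1])
```

```text
4.3 [ 0.47176791 -0.22480092  0.19162778] [ 3.13981401 -0.00462677 -0.09774592] [ 0.39605055 -0.49087884 -0.91356792]
```

View pics/c3.png

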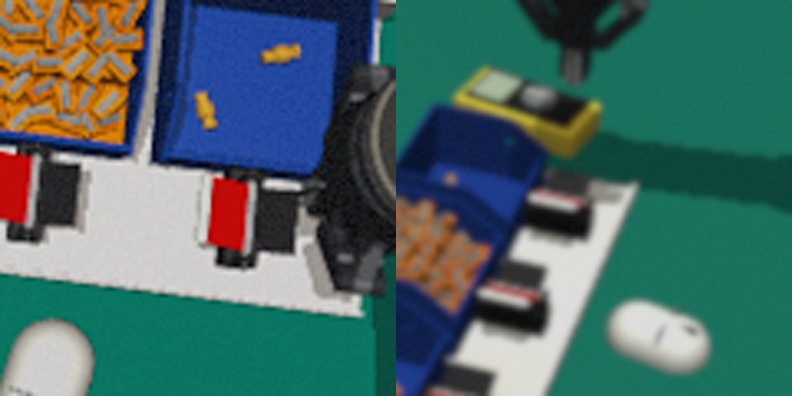

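Tag 4 now shows red and lies to the left. Next is tag 3, approached from its left.

Request:
drive_tool(
  series=[
    {"x": 0, "y": -0.03, "z": 0, "spin": 0},
    {"x": 0, "y": -0.07, "z": 0, "spin": 0},
    {"x": 0, "y": -0.11, "z": 0, "spin": 0},
    {"x": 0, "y": -0.15, "z": 0, "spin": 0},
    {"x": 0, "y": -0.19, "z": 0, "spin": 0},
    {"x": 0, "y": -0.21, "z": 0, "spin": 0},
    {"x": 0, "y": -0.217, "z": 0, "spin": 0},
    {"x": 0, "y": -0.217, "z": 0, "spin": 0},
  ],
)

```text
t: 5.4
position: [0.4909, -0.0084, 0.1885]
tcp_rot: [3.141, 0.001, -0.097]
wrist_force: [-0.2, -0.2, -0.3]
grip_width: 0.0
```

Request:
drive_tool(
  series=[
    {"x": 0, "y": 0, "z": 0.03, "spin": 0},
    {"x": 0, "y": 0, "z": 0.07, "spin": 0},
    {"x": 0, "y": 0, "z": 0.1, "spin": 0},
    {"x": 0, "y": 0, "z": 0.115, "spin": 0},
    {"x": 0, "y": 0, "z": 0.122, "spin": 0},
    {"x": 0, "y": 0, "z": 0.122, "spin": 0},
    {"x": 0, "y": 0, "z": 0.122, "spin": 0},
  ],
)

```text
t: 6.28
position: [0.4921, -0.008, 0.0682]
tcp_rot: [-3.142, -0.002, -0.097]
wrist_force: [0.3, -0.2, 0.6]
grip_width: 0.005
```

Run:
```python
from h import *
s=readout.state(); print(s['t'],s['position'],s['tcp_rot'],s['wrist_force'])
R=np.array([[.9953,-.0971],[.0971,.9953]]); print("rel pin3 board xy",R@(s['position'][:2]-[.4892,-.0700]))
a=snap("top","top4.png"); b=snap("side","side4.png")
def crop(i,c,w=60,h=60):
    x,y=c; return cv2.resize(i[y-h:y+h,x-w:x+w],None,fx=3.3,fy=3.3,interpolation=cv2.INTER_CUBIC)
cv2.imwrite("pics/c4.png",np.hstack([crop(a,(300,220)),crop(b,(290,210))])[:,:,::-1])
```

```text
6.275 [ 0.49206528 -0.00799519  0.06820537] [-3.14154528e+00 -1.73747703e-03 -9.71534034e-02] [ 0.27256376 -0.19974361  0.59683507]
rel pin3 board xy [-0.00316886  0.06199161]
```

View pics/c4.png

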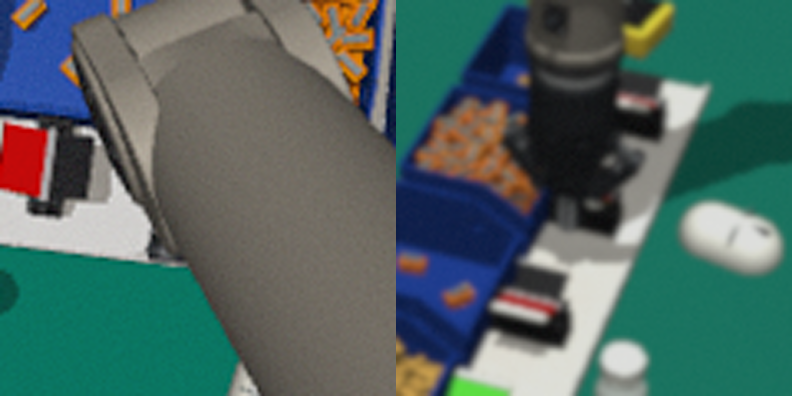

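The fingertip stands just left of tag 3, clear of it. I'll make the same arc, mirrored.

Request:
drive_tool(
  series=[
    {"x": 0, "y": 0.008, "z": 0, "spin": 0},
    {"x": 0, "y": 0.012, "z": 0, "spin": 0},
    {"x": 0, "y": 0.0155, "z": -0.004, "spin": 0},
    {"x": 0, "y": 0.0195, "z": -0.008, "spin": 0},
    {"x": 0, "y": 0.0255, "z": -0.014, "spin": 0},
    {"x": 0, "y": 0.0325, "z": -0.019, "spin": 0},
    {"x": 0, "y": 0.0395, "z": -0.021, "spin": 0},
    {"x": 0, "y": 0.0465, "z": -0.022, "spin": 0},
    {"x": 0, "y": 0.0525, "z": -0.022, "spin": 0},
    {"x": 0, "y": 0.0575, "z": -0.022, "spin": 0},
  ],
)

```text
t: 7.62
position: [0.4856, -0.0657, 0.0891]
tcp_rot: [3.142, 0.0, -0.097]
wrist_force: [0.3, 1.1, 0.6]
grip_width: 0.004
```

Request:
drive_tool(
  series=[
    {"x": 0, "y": 0.003, "z": 0, "spin": 0},
    {"x": 0, "y": 0.003, "z": 0, "spin": 0},
    {"x": 0, "y": 0, "z": -0.03, "spin": 0},
    {"x": 0, "y": 0, "z": -0.07, "spin": 0},
    {"x": 0, "y": 0, "z": -0.11, "spin": 0},
    {"x": 0, "y": 0, "z": -0.15, "spin": 0},
    {"x": 0, "y": 0, "z": -0.15, "spin": 0},
  ],
)

```text
t: 8.5
position: [0.4878, -0.0648, 0.2424]
tcp_rot: [3.141, -0.006, -0.097]
wrist_force: [-0.4, -0.3, -0.4]
grip_width: -0.003
```

Request:
drive_tool(
  series=[
    {"x": 0, "y": 0.04, "z": 0, "spin": 0},
    {"x": 0, "y": 0.09, "z": 0, "spin": 0},
    {"x": 0, "y": 0.14, "z": 0, "spin": 0},
    {"x": 0, "y": 0.19, "z": 0, "spin": 0},
    {"x": 0, "y": 0.24, "z": 0, "spin": 0},
    {"x": 0, "y": 0.29, "z": 0, "spin": 0},
    {"x": 0, "y": 0.33, "z": 0, "spin": 0},
    {"x": 0, "y": 0.35, "z": 0, "spin": 0},
    {"x": 0, "y": 0.35, "z": 0, "spin": 0},
    {"x": 0, "y": 0.35, "z": 0, "spin": 0},
  ],
)

```text
t: 9.75
position: [0.4527, -0.4112, 0.2391]
tcp_rot: [-3.14, 0.0, -0.094]
wrist_force: [-0.2, 0.4, 0.6]
grip_width: 0.0
```

Run:
```python
from h import *
s=readout.state(); print(s['t'],s['position'],s['wrist_force'])
a=snap("top","top5.png"); m=viewer.camera_model("top")
im0=cv2.imread("pics/top0.png"); im1=a[:,:,::-1]
for n,lo in(("tub",(215,232,30,32)),("mouse",(305,250,36,55)),("bottle",(105,140,45,40)),("meter",(435,160,55,75))):
    x,y,w,h=lo; r=cv2.absdiff(im0[y:y+h,x:x+w],im1[y:y+h,x:x+w]); print(n,r.mean().round(2),r.max())
```

```text
9.75 [ 0.45269954 -0.41120439  0.23905545] [-0.15453025  0.43706562  0.64004637]
tub 1.81 10
mouse 1.82 22
bottle 2.02 23
meter 2.51 44
```

View pics/top5.png

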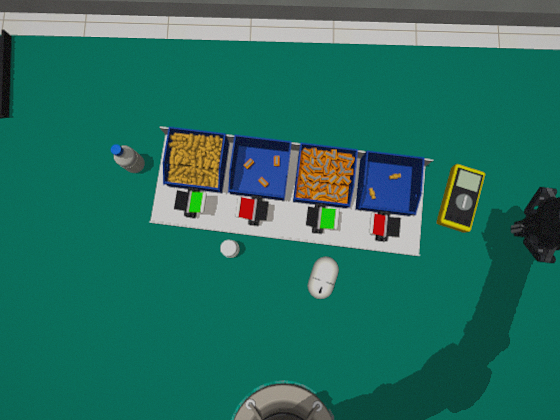

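The tags now read green, red, green, red from left to right, at px (195,202), (246,208), (328,218) and (379,225). That matches full, low, full, low. The bystanders have not moved and the arm is clear, so I'm handing in.

```bash
python3 -c "
from rig import workorder
print(workorder.close_job())"
```

```text
the job is handed in; nothing more can be done
None
```

I flipped the two wrong tags with the closed fingertips and handed the job in at about 9.8 s. The low brass bin at the far right now shows red, and the full orange bin beside it shows green. I left the other two tags alone.

- **Tags:** the last top picture shows green, red, green, red from left to right, which matches full, low, full, low.
- **Bystanders:** the picture around the bottle, mouse, tub and multimeter is unchanged from the start apart from noise and shadow.
- **Forces:** the wrist force read about 1 N or less whenever it was reported.
- **Failed or disagreed:** one drive call was refused because I left out keys, and nothing moved. The pin positions I got from the tags and from the plate's edge differed by 2–4 mm. I used the tag-based ones, and both flips worked first time.

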